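# Change build plates in the jig and hold one against the sprung stop

## Task

Take the finished build plate (yellow block) out of the assembly jig and set it down inside the yellow tape outline on the black mat, then set the next plate (blue block) flat in the jig between the white rails; neither plate may be dropped and the bottle, jar, screwdriver and cup stay where they are. Push the next plate squarely along the rails against the sprung stop until the black pointer stands in the green field, never reaching the red, and keep pushing steadily: you finish while still holding it there, so that I can drive its screws.

Things in the scene. Friction and masses are not known exactly. Their poses are not given: they have to be found in the camera images.
- jig: Fixed jig, dark steel bed 270 x 136 x 12 mm. Origin: centre of its underside on the table; x along the rails towards the sprung stop. White rails x = -130 to +35 mm, inner faces at y = +-45 mm, tops 22 mm above the table; plates lie on the bed top, 12 mm up. Behind the stop a white spring housing, x = 98 to 130 mm, top 36 mm up. Scale strips on both sides of the stop.
- stop (a joint): Sprung stop: aluminium bar 80 mm wide (y), 12 mm thick, top 27 mm above the table, slides along jig +x. Value in m: 0 at rest, grows as pushed back, end of travel 0.030. Spring 400 N/m, no preload (0.010 = 4 N, 0.020 = 8 N). Black pointers on it over the scale: white to 0.010, green 0.010-0.020, yellow to 0.024, then red.
- stop_face (a point): Middle of the stop's front face (the face that the plate's end meets), 16 mm above the table; moves with the stop. At rest at x = +45 mm in the jig's frame. Axes as the jig's.
- mat: Fixed black rubber mat, 160 (x) x 270 (y) x 4 mm, origin at the centre of its underside on the table. The next plate stands on one half, the tape outline is on the other half.
- outline: Rectangle of thin yellow tape on the mat, 134 (x) x 104 (y) mm outside, 122 x 92 mm inside, no thickness to speak of. Origin: its centre, on the mat's top face 4 mm above the table. The plate's long side goes along its x.
- finished: Finished build plate: aluminium 110 (x) x 80 (y) x 8 mm, brass screw heads 2 mm high; in its middle a yellow block 28 x 28 mm, 8 to 50 mm above the underside, to grasp it by, with a 4 mm screw head on top. About 0.45 kg. Origin: centre of the underside. Starts in the jig between the rails, its end short of the stop. Either way round is alike.
- next: Next build plate: the same size, mass and shape as the finished one, but with a blue block and black empty screw holes. Origin: centre of the underside. Starts on the mat. Either way round is alike; its 80 mm wide end meets the stop, 55 mm from the origin.
- resin: Bystander: small amber bottle with black cap, 60 mm diameter, 120 mm tall, origin at the centre of its foot.
- screws: Bystander: small jar, 48 mm diameter, 55 mm tall, origin at the centre of its foot.
- driver: Bystander: screwdriver with red handle, lying on the table.
- cup: Bystander: small white cup, 42 mm diameter, 30 mm tall, origin at the centre of its foot.
Not all that is in view belongs to the job. Leave any pink or purple look-alike of the next alone.

How it is judged:
On the way, in this order (a step that is already met when the one before it is completed fails the run):
1. the finished plate stands inside the tape outline, released (horizontal distance between finished and outline below 0.018 m and z of finished in the frame of outline below 0.003 m and angle between the x axis of finished and the x axis of outline, either way round below 0.2 rad and contact force between the fingers and finished below 0.1 N and linear speed of finished below 0.02 m/s), for 0.2 s.
2. the next plate lies flat in the jig between the rails (z of next in the frame of jig below 0.016 m and y of next in the frame of jig between -0.008 and 0.008 m and x of next in the frame of jig between -0.09 and 0.025 m and angle between next's own z axis and vertical below 0.08 rad), for 0.1 s.
At the end, for the whole second after the job is handed in: Robot still pushing the next plate, at rest, flat on the bed (3 mm, 0.06 rad) between the rails, square within 0.08 rad, pressing the stop with 3 to 10 N, stop at 0.0095 to 0.0205 m. Finished plate flat and released, within 18 mm and 0.2 rad of the tape outline. Bystanders unmoved (all of step 1 and value of joint stop between 0.0095 and 0.0205 m and contact force between next and stop between 3 and 10 N and contact force between any of the fingers, the arm and next above 1.5 N and linear speed of next below 0.01 m/s and z of next in the frame of jig below 0.015 m and y of next in the frame of jig between -0.008 and 0.008 m and angle between the x axis of next and the x axis of jig, either way round below 0.08 rad and angle between next's own z axis and vertical below 0.06 rad and angle between finished's own z axis and vertical below 0.05 rad); the arm keeps its last pose, push and grip.
It fails at once if the pointer is pushed into the red (value of joint stop above 0.025 m).
It fails at once if a plate is dropped ((linear speed of finished above 0.5 m/s and contact force between finished and anything else below 0.05 N) or (linear speed of next above 0.5 m/s and contact force between next and anything else below 0.05 N)).
It fails at once if a bystander is moved (distance of any of resin, screws, driver, cup from where it was at the start of the episode above 0.02 m).
It also fails if it takes over 54 s, if anything falls off the work surface, if the arm or the gripper's body presses on something with over 40 N, if the wrist force passes 120 N, or if a joint passes its speed limit or range.

## Robot

A 7-joint arm with a two-finger parallel gripper is mounted at the origin on the work surface. World frame = base frame: x ahead of the robot, y to its left, z up, the work surface at z = 0. Lengths are in m, angles in rad, forces in N, time in s.
With the tool pointing down it reaches from about 0.425 to 0.875 m from the base axis. Payload 4.7 kg.
Tool frame: the origin (TCP) lies midway between the tips of the shut fingers; the grasp point (between the pads) lies 19 mm behind it; z points along the fingers, y is the line along which they close (so a half turn about z gives the same grasp; the last joint's range is limited). The gripper opens to 87 mm and grips with 3 to 60 N. Pads are 19 mm wide; open, the fingers measure 117 mm over their backs; the gripper's body (75 mm by 190 mm) begins 51 mm behind the grasp point.
Start: joints at [-1.147, 0.321, -0.07, 1.45, 0.023, 1.371, -0.057], TCP at [0.259, 0.596, 0.223] pointing down, gripper open.
Joint ranges: [-2.86, 2.86], [-0.3, 2.09], [-1.38, 1.24], [0.06, 2.45], [-1.56, 4.7], [0.09, 2.05], [-2.69, 2.69]. Speed limits (rad/s): [2.57, 2.57, 3.14, 3.14, 3.14, 3.14, 3.14].

## Interface

Orientations are given as [roll, pitch, yaw] about the fixed x, y, z axes, in that order (R = Rz(yaw) Ry(pitch) Rx(roll)).
In Python, from plant import * gives the robot as it stands.
- The arm moves only by the tool send_rows, never from a script. Its argument "steps" is a list of rows, each a list of 4 numbers: the shift along the world's x, y, z in mm, then the turn about the world's z in rad. In form: [[dx, dy, dz, twist], ...]. A call has 1 to 20 rows; each row is the pose to reach, as a shift and turn from the pose commanded when the call began; what a row does not reach only later rows make up. A row lasts 1/12 s, in which the tool goes at most 41.7 mm and 7.16 degrees, less where a joint would pass 70% of its speed; a pose out of reach is approached as far as the arm can. A call with a gripper value outside its range is refused whole. "fingers" is the closure, from 0 (fully open) to 1 (shut), set as the call begins (left out, the last holds). The fingers move at their own pace and stop on an object; the grip force is fixed at half the most. Time passes only in rows, so rows that repeat a pose let the fingers close. It gives the time, the measured TCP pose, the force, the opening and the grip force at its end, in the units of the state.
- state(): the state, without advancing time (a new reading comes with each control period).
- capture(name): name is "scene" or "top"; returns a dict with "color" (480x640x3 uint8, blue, green, red), "fx", "fy", "cx", "cy" (pixels), "k1" (the pictures are not rectified: a ray, as slopes to the right and down, at radius r is drawn at 1 + k1 r^2 times it, then the intrinsics apply), "world_to_cam" (4x4, takes a point from world to camera coordinates). Camera axes: x right, y down, z forward; pixel columns grow to the right and rows downward; lengths in m; the calibration is good to about 2 mm. A picture is of the moment at which its call begins. There is no depth.
- hand_in(): hands the job in; it is judged then, once.
The state is a dict: "time": time; "joint_pos": joint angles; "dq": joint speeds; "joint_efforts": joint torques, N m; "tcp_pos": TCP position; "orientation": TCP orientation; "ft_force": force on the tool from outside, world axes, zero at the start; "torque": the same for the moment, N m; "opening": opening from 0.0 (shut) to 1.0 (fully open); "grip_force": force on a finger pad.
Only numpy, scipy, OpenCV 4.12 (cv2) and the standard library are available. Lean on these libraries where they do the work, as an engineer would, in place of code of your own. Each camera call takes 0.05 s, during which the arm holds its last target. There are 200 camera calls.

## Working session

There is one attempt and no reset: what is moved stays moved. The work goes in short steps, Python scripts to look and compute and a tool call to move; the robot and the scene stay as the last step left them, time stands still between calls to the robot, and variables do not carry over. Pictures are saved under pics/ and viewed, at most 11 in all, crops included, and the job is handed in when it is done.

Besides the shell and the picture viewer there is one more tool, called after "Call:" as name(argument=value, ...) on one line, values as JSON. send_rows: Moves the arm, as the interface text tells. Its arguments: {"type":"object","properties":{"steps":{"type":"array","items":{"type":"array","items":{"type":"number"}}},"fingers":{"type":"number"}},"required":["steps"]}

```bash
mkdir -p pics; ls; python3 - <<'E'
from plant import *
import cv2
print(state())
for n in("scene","top"):
    c=capture(n); cv2.imwrite(f"pics/{n}0.png",c["color"]); print({k:v for k,v in c.items() if k!="color"})
E
```

```text
pics
{'time': 0.0, 'joint_pos': array([-1.14689453,  0.32182489, -0.07009274,  1.45169918,  0.02263724,
        1.37076363, -0.05690964]), 'dq': array([-0.00057147,  0.00092426, -0.0008949 ,  0.00181077,  0.00217127,
        0.00018908,  0.00078367]), 'joint_efforts': array([ 4.60140018e-04, -4.91298938e+01, -4.03770916e-01, -3.12519801e+01,
       -6.39267359e-02,  4.39499435e-02,  2.02020183e-04]), 'tcp_pos': array([0.2588108 , 0.59564913, 0.22144821]), 'orientation': array([-3.13968924e+00,  1.31752782e-04,  2.73182748e+00]), 'ft_force': array([ 0.51506274, -0.12418249,  0.03209553]), 'torque': array([ 0.04923278, -0.00785817,  0.01314908]), 'grip_force': 0.0, 'opening': 1.0018712166214703}
{'fx': 462.0688767734838, 'fy': 462.0688767734838, 'cx': 323.9960440993591, 'cy': 240.0890154813541, 'k1': 0.032185654013409254, 'world_to_cam': array([[ 0.8932105 ,  0.44957256, -0.00771444, -0.52588068],
       [ 0.28110059, -0.5717169 , -0.77079326, -0.04877757],
       [-0.35093797,  0.6863121 , -0.63703865,  1.22194482],
       [ 0.        ,  0.        ,  0.        ,  1.        ]])}
{'fx': 506.2309723292051, 'fy': 506.2309723292051, 'cx': 317.7403109418428, 'cy': 244.66345602137517, 'k1': -0.023536575639140453, 'world_to_cam': array([[-0.11852143, -0.99294806, -0.00261228,  0.13319954],
       [-0.9724579 ,  0.1166066 , -0.2018131 ,  0.531435  ],
       [ 0.20069453, -0.02137885, -0.97942057,  0.8461178 ],
       [ 0.        ,  0.        ,  0.        ,  1.        ]])}
```

View pics/scene0.png

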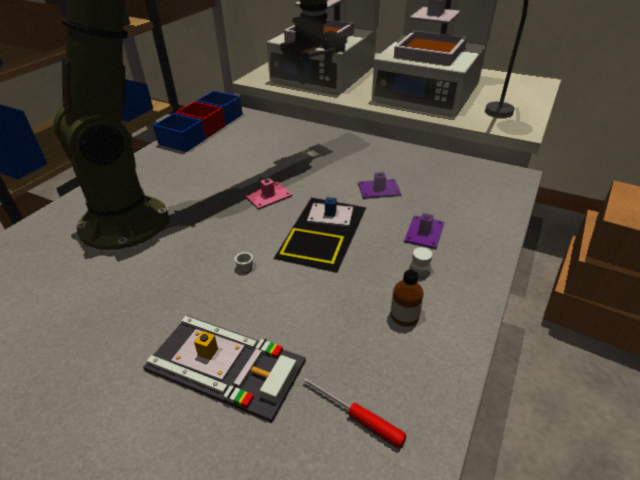

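View pics/top0.png

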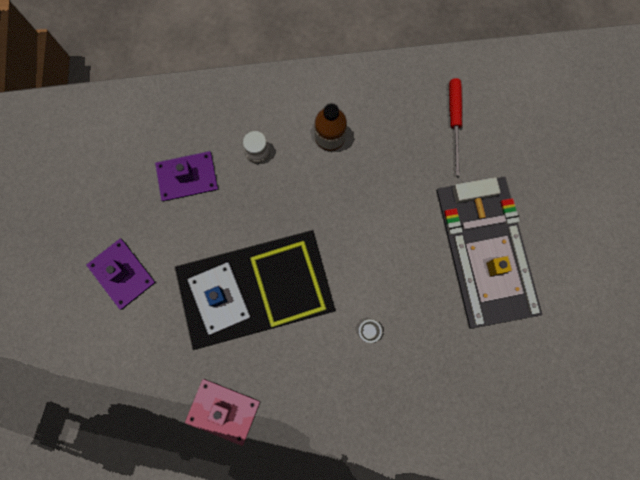

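The top view shows the jig on the right, with its stop up at about (482,190) and the yellow block at (500,265). The mat is left of centre, with the blue block at (215,296) and the tape outline at (289,284). The cup is at (370,330), the bottle at (331,125), the jar at (255,146) and the driver at (456,120). Next I'll measure them.

```bash
cat > h.py <<'E'
import numpy as np, cv2
from plant import *
def K(c): return np.array([[c["fx"],0,c["cx"]],[0,c["fy"],c["cy"]],[0,0,1]]),np.array([c["k1"],0,0,0.])
def px2w(c,p,z):
    k,d=K(c); u=cv2.undistortPoints(np.array(p,float).reshape(-1,1,2),k,d).reshape(-1,2)
    T=c["world_to_cam"];R=T[:3,:3];o=-R.T@T[:3,3]
    r=np.c_[u,np.ones(len(u))]@R; return (o+r*((z-o[2])/r[:,2])[:,None])[:,:2]
def w2px(c,P):
    k,d=K(c);T=c["world_to_cam"]
    return cv2.projectPoints(np.array(P,float),cv2.Rodrigues(T[:3,:3])[0],T[:3,3],k,d)[0].reshape(-1,2)
def rect(c,mask,z,close=0,all=False):
    """min-area rectangle of the mask's largest blob, in mm on plane z: centre, long, short, yaw of long side"""
    m=mask.astype(np.uint8)
    if close: m=cv2.morphologyEx(m,cv2.MORPH_CLOSE,np.ones((close,close)))
    cs=max(cv2.findContours(m,cv2.RETR_EXTERNAL,cv2.CHAIN_APPROX_NONE)[0],key=cv2.contourArea)
    b=px2w(c,cs,z)*1000
    (x,y),(w,h),a=cv2.minAreaRect(b.astype(np.float32))
    if w<h: w,h,a=h,w,a+90
    return np.round([x,y,w,h],1),round(float(np.deg2rad((a+90)%180-90)),3)
def roi(c,x0,y0,x1,y1):
    m=np.zeros(c["color"].shape[:2],bool); m[y0:y1,x0:x1]=1; return m
E
python3 - <<'E'
from h import *
c=capture("top"); im=c["color"].astype(int); hsv=cv2.cvtColor(c["color"],cv2.COLOR_BGR2HSV).astype(int)
H,S,V=hsv[...,0],hsv[...,1],hsv[...,2]
mat=roi(c,165,220,345,355); jig=roi(c,428,170,550,335)
yel=(H>20)&(H<35)&(S>120)&(V>90)
print("outline",rect(c,mat&yel,.004))
print("mat",rect(c,mat&((V<45)|yel|(V>120)),.004,5))
print("next",rect(c,mat&(V>110)&(S<60),.012,9))
print("blue",rect(c,mat&(H>95)&(H<125)&(S>110)&(V>50),.054))
print("fin",rect(c,roi(c,465,232,527,306)&(V>120)&(S<70)&~((im[...,0]-im[...,2])>15),.020,3))
print("yb",rect(c,jig&yel&(V>120),.062,5))
print("hous",rect(c,roi(c,450,175,503,203)&(V>110),.036,3))
print("bed",rect(c,jig&((V<60)|(V>140)|(S>100)),.012,7))
a=cv2.resize(c["color"][170:335,425:550],None,fx=3.6,fy=3.6,interpolation=cv2.INTER_CUBIC)
b=cv2.resize(c["color"][225:352,170:340],None,fx=2,fy=2,interpolation=cv2.INTER_CUBIC)
o=np.zeros((594,800,3),np.uint8);o[:a.shape[0],:a.shape[1]]=a;o[:b.shape[0],455:455+b.shape[1]]=b
cv2.imwrite("pics/crop1.png",o)
E
```

```text
outline (array([488.9, 132.5, 135.4, 105.7]), 0.194)
mat (array([485.8, 194.7, 267.4, 157.6]), -1.425)
next (array([475.8, 261.1, 109.4,  79.8]), 0.288)
blue (array([475.1, 259.6,  26.7,  26.6]), -1.292)
fin (array([ 465.2, -238.9,  114.7,   97. ]), 0.076)
yb (array([ 468.2, -247.2,   25.7,   25.6]), 0.057)
hous (array([ 613.2, -239.4,   79.4,   43.9]), -1.518)
bed (array([ 513.3, -246. ,  285. ,  141.9]), 0.062)
```

View pics/crop1.png

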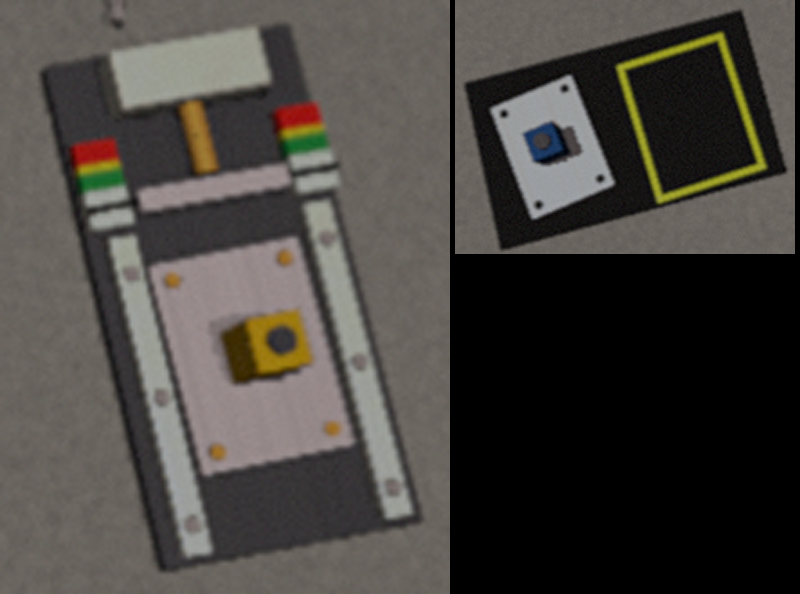

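The crop shows all corners of the jig, plate, rails and housing cleanly. In crop pixels the bed runs (42,70), (290,25), (421,521), (162,571), and the plate top runs (149,265) to (355,443). The mat, outline and next plate already match their given sizes. I'll fit the jig and finished plate from the clicked corners and overlay the results on the scene camera.

```bash
python3 - <<'E'
from h import *
c=capture("top")
P=lambda l,z: px2w(c,np.array(l,float)/3.6+[425-.36,170-.36],z)*1000
def fit(model,w,name):
    A,_=cv2.estimateAffinePartial2D(np.array(model,float),w,method=cv2.LMEDS) if 0 else cv2.estimateAffinePartial2D(np.array(model,float),w,ransacReprojThreshold=20)
    s=np.hypot(A[0,0],A[1,0]); r=np.linalg.norm(np.array(model)@A[:,:2].T+A[:,2]-w,axis=1)
    print(name,A[:,2].round(1),"yaw",round(np.arctan2(A[1,0],A[0,0]),4),"scale",s.round(4),"res",r.round(1)); return A
bed=P([(42,70),(290,25),(421,521),(162,571)],.012)
rl=P([(138,236),(303,201),(388,520),(212,552)],.022)
ho=P([(109,53),(263,28),(271,85),(121,111)],.036)
fit([(135,68),(135,-68),(-135,-68),(-135,68)],bed,"bed")
fit([(35,45),(35,-45),(-130,-45),(-130,45)],rl,"rails")
fit([(135,68),(135,-68),(-135,-68),(-135,68),(35,45),(35,-45),(-130,-45),(-130,45)],np.r_[bed,rl],"jig")
fit([(55,40),(55,-40),(-55,-40),(-55,40)],P([(149,265),(298,237),(355,443),(204,475)],.02),"fin")
print("hous ctr",ho.mean(0), "stop face mid",P([(143,211),(291,184)],.027).mean(0))
J=np.array([510.,-246]);
s=capture("scene")
def q(x,y,yaw,pts,z):
    R=np.array([[np.cos(yaw),-np.sin(yaw)],[np.sin(yaw),np.cos(yaw)]])
    w=np.array(pts)@R.T+[x,y]; return np.c_[w,np.full(len(w),z*1000)]/1000
bx=lambda a,b:[(a,b),(a,-b),(-a,-b),(-a,b)]
I=s["color"].copy(); I=cv2.resize(I,None,fx=3,fy=3,interpolation=cv2.INTER_CUBIC)
import sys
for (x,y,yaw,pts,z) in [(508.5,-246.3,.083,bx(135,68),.012),(508.5,-246.3,.083,[(35,45),(35,-45),(-130,-45),(-130,45)],.022),(488.9,132.5,.194,bx(67,52),.004),(475.8,261.1,.288,bx(55,40),.012),(475.1,259.6,.288,bx(14,14),.054)]:
    cv2.polylines(I,[(w2px(s,q(x,y,yaw,pts,z))*3+1).round().astype(int)],True,(0,255,0),1)
o=np.vstack([cv2.resize(I[930:1260,420:930],(510,330)),cv2.resize(I[570:830,790:1120],(510,260)) ])
cv2.imwrite("pics/ov.png",o)
E
```

```text
bed [ 504.1 -245.4] yaw 0.061 scale 0.9911 res [0.9 1.  0.5 0.4]
rails [ 504.9 -247. ] yaw 0.0614 scale 1.0002 res [1.6 1.5 0.4 0.7]
jig [ 504.3 -246.2] yaw 0.0623 scale 0.9934 res [1.6 0.5 1.2 1.2 1.6 2.3 1.4 0.2]
fin [ 468.7 -248.4] yaw 0.0762 scale 0.9932 res [0.4 0.3 0.3 0.4]
hous ctr [ 617.14776388 -239.56840222] stop face mid [ 550.10115686 -243.55823124]
```

View pics/ov.png

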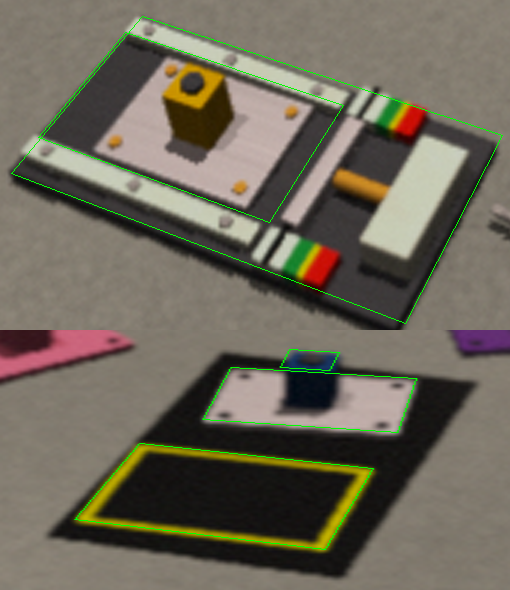

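The fits agree with the given sizes:

| Item | x, y (mm) | Yaw (rad) |
|---|---|---|
| Jig | 504.4, -246.2 | 0.063 |
| Finished plate | 468.5, -248 | 0.07 |
| Outline | 489, 132.5 | 0.19 |
| Next plate | 475.5, 260.5 | 0.29 |

Its overlay poses line up in the scene view for the mat items. I drew the jig from a rough guess, and it's off by about what the fit says. I'll grasp with the fingers closing along the plates' x and move to above the finished plate.

Call:
send_rows(steps=[[291,-446,0,-0.6],[291,-446,0,-1.095],[291,-446,0,-1.095],[291,-446,0,-1.095],[291,-446,0,-1.095],[291,-446,0,-1.095],[291,-446,0,-1.095],[291,-446,0,-1.095],[291,-446,0,-1.095],[291,-446,0,-1.095],[291,-446,0,-1.095],[291,-446,0,-1.095],[291,-446,0,-1.095],[209,-844,0,-1.095],[209,-844,0,-1.095],[209,-844,0,-1.095],[209,-844,0,-1.095],[209,-844,0,-1.095],[209,-844,0,-1.095],[209,-844,0,-1.095]], fingers=0)

```text
time: 1.92
tcp_pos: [0.4903, -0.1373, 0.2228]
orientation: [3.141, -0.0, 1.637]
ft_force: [1.1, -0.7, -0.9]
opening: 0.999
grip_force: 0.0
```

Call:
send_rows(steps=[[-8,-40,0,0],[-16,-80,0,0],[-22,-111,0,0],[-22,-111,-40,0],[-22,-111,-80,0],[-22,-111,-115,0],[-22,-111,-130,0],[-22,-111,-130,0]])

```text
time: 2.58
tcp_pos: [0.4659, -0.2451, 0.0886]
orientation: [-3.134, -0.002, 1.636]
ft_force: [-0.5, -0.1, 0.0]
opening: 1.0
grip_force: 0.0
```

```bash
python3 - <<'E'
from h import *
s=state(); print(s["tcp_pos"],s["orientation"],s["ft_force"])
c=capture("scene"); cv2.imwrite("pics/a.png",cv2.resize(c["color"][270:420,130:330],None,fx=3,fy=3,interpolation=cv2.INTER_CUBIC))
E
```

```text
[ 0.46593657 -0.24510518  0.08859946] [-3.13410905e+00 -2.36728283e-03  1.63649512e+00] [-0.54609454 -0.12182378  0.01906704]
```

View pics/a.png

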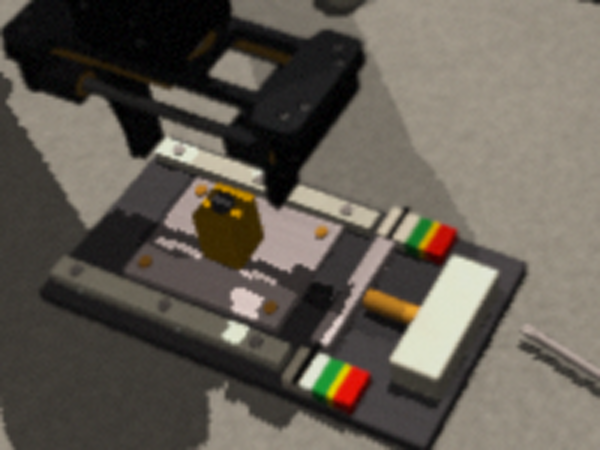

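The open fingers straddle the yellow block at around (230,215) in the crop, both clear of the rails. I'll descend with a small correction.

Call:
send_rows(steps=[[2,-3,-15,0],[2,-3,-30,0],[2,-3,-42,0],[2,-3,-52,0],[2,-3,-58,0],[2,-3,-60,0],[2,-3,-60,0]])

```text
time: 3.22
tcp_pos: [0.4712, -0.2495, 0.0326]
orientation: [-3.141, 0.0, 1.637]
ft_force: [-0.6, 0.0, 0.0]
opening: 1.003
grip_force: 0.0
```

Call:
send_rows(steps=[[0,0,0,0],[0,0,0,0],[0,0,0,0],[0,0,0,0],[0,0,0,0],[0,0,0,0],[0,0,0,0],[0,0,0,0]], fingers=1)

```text
time: 3.88
tcp_pos: [0.4712, -0.2495, 0.0326]
orientation: [3.141, 0.0, 1.637]
ft_force: [0.2, 0.2, 0.2]
opening: 0.476
grip_force: 0.0
```

Call:
send_rows(steps=[[0,0,-3,0],[0,0,-3,0],[0,0,-3,0],[0,0,-3,0],[0,0,-3,0],[0,0,-3,0]])

```text
time: 4.38
tcp_pos: [0.4705, -0.2493, 0.0291]
orientation: [-3.14, -0.0, 1.637]
ft_force: [-1.5, -0.3, -3.0]
opening: 0.323
grip_force: 29.9
```

The block is gripped (28 mm, 30 N). Lifting.

Call:
send_rows(steps=[[0,0,3,0],[0,0,10,0],[0,0,20,0],[0,0,35,0],[0,0,50,0],[0,0,65,0],[0,0,78,0],[0,0,86,0],[0,0,90,0],[0,0,90,0]])

```text
time: 5.22
tcp_pos: [0.4719, -0.2497, 0.1208]
orientation: [3.139, 0.0, 1.637]
ft_force: [0.5, 0.6, -4.6]
opening: 0.319
grip_force: 29.9
```

Call:
send_rows(steps=[[0,5,0,0],[0,15,0,0],[1,30,0,0.0],[2,50,0,0.0],[4,75,0,0.01],[6,100,0,0.02],[8,125,0,0.03],[9,150,0,0.04],[10,175,0,0.05],[11,200,0,0.06],[12,225,0,0.07],[13,250,0,0.08],[14,275,0,0.09],[15,300,0,0.1],[16,325,0,0.11],[17,345,0,0.12],[18,362,0,0.124],[18,374,0,0.124],[18,380,0,0.124],[18,381,0,0.124]])

```text
time: 6.88
tcp_pos: [0.4885, 0.1325, 0.1189]
orientation: [-3.14, 0.0, 1.762]
ft_force: [-0.9, -0.2, -4.7]
opening: 0.32
grip_force: 29.9
```

```bash
python3 - <<'E'
from h import *
s=state(); print(s["tcp_pos"],s["orientation"],s["ft_force"],s["opening"])
c=capture("scene"); t=capture("top"); 
o=np.hstack([cv2.resize(c["color"][170:290,240:390],(400,320),interpolation=cv2.INTER_CUBIC),cv2.resize(t["color"][215:365,170:358],(400,320),interpolation=cv2.INTER_CUBIC)])
cv2.imwrite("pics/b.png",o)
E
```

```text
[0.48850608 0.13254633 0.11892668] [-3.14037730e+00  2.89922202e-04  1.76247836e+00] [-0.87424545 -0.22852228 -4.68304348] 0.3202873467296432
```

View pics/b.png

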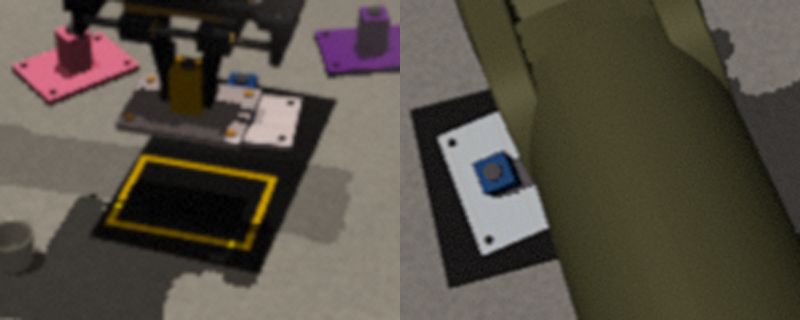

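The finished plate hangs level over the outline, with the yellow block at around (188,85) in the scene crop. Lowering.

Call:
send_rows(steps=[[0,0,-6,0],[0,0,-18,0],[0,0,-34,0],[0,0,-50,0],[0,0,-65,0],[0,0,-77,0],[0,0,-86,0],[0,0,-91,0],[0,0,-93,0],[0,0,-94,0],[0,0,-94,0]])

```text
time: 7.9
tcp_pos: [0.4896, 0.1315, 0.026]
orientation: [3.141, -0.0, 1.761]
ft_force: [0.7, 0.4, -5.3]
opening: 0.317
grip_force: 29.9
```

Call:
send_rows(steps=[[0,0,-1,0],[0,0,-2,0],[0,0,-3,0],[0,0,-4,0],[0,0,-4.5,0],[0,0,-4.5,0]])

```text
time: 8.4
tcp_pos: [0.4892, 0.1316, 0.0212]
orientation: [3.142, -0.0, 1.761]
ft_force: [-0.1, 0.7, -4.3]
opening: 0.318
grip_force: 29.9
```

Call:
send_rows(steps=[[0,0,-0.7,0],[0,0,-1.4,0],[0,0,-1.4,0],[0,0,-1.4,0]])

```text
time: 8.73
tcp_pos: [0.4892, 0.1316, 0.021]
orientation: [-3.141, -0.001, 1.761]
ft_force: [-3.2, -0.5, 7.7]
opening: 0.324
grip_force: 29.9
```

Contact (+8 N). Releasing, then lifting.

Call:
send_rows(steps=[[0,0,1,0],[0,0,1,0],[0,0,1,0],[0,0,1,0],[0,0,1,0],[0,0,1,0],[0,0,1,0],[0,0,1,0]], fingers=0)

```text
time: 9.4
tcp_pos: [0.4891, 0.1315, 0.0206]
orientation: [-3.142, 0.0, 1.761]
ft_force: [-0.2, 0.1, 0.5]
opening: 0.836
grip_force: 0.0
```

Call:
send_rows(steps=[[0,0,8,0],[0,0,25,0],[0,0,50,0],[0,0,80,0],[0,0,100,0],[-3,30,100,0.03],[-7,65,100,0.06],[-10,100,100,0.09],[-13,122,100,0.1],[-14,129,100,0.1],[-14,129,100,0.1]])

```text
time: 10.32
tcp_pos: [0.4744, 0.2628, 0.121]
orientation: [3.141, -0.0, 1.865]
ft_force: [0.0, 0.3, -0.3]
opening: 1.0
grip_force: 0.0
```

```bash
python3 - <<'E'
from h import *
s=state(); print(s["tcp_pos"],s["orientation"],s["ft_force"],s["opening"])
c=capture("scene"); t=capture("top"); 
o=np.hstack([cv2.resize(c["color"][170:290,240:390],(400,320),interpolation=cv2.INTER_CUBIC),cv2.resize(t["color"][215:365,170:358],(400,320),interpolation=cv2.INTER_CUBIC)])
cv2.imwrite("pics/d.png",o)
E
```

```text
[0.47443774 0.26280198 0.12102597] [ 3.14127738e+00 -3.09325456e-04  1.86473061e+00] [ 0.00582553  0.34525019 -0.30096002] 0.9995837033261641
```

View pics/d.png

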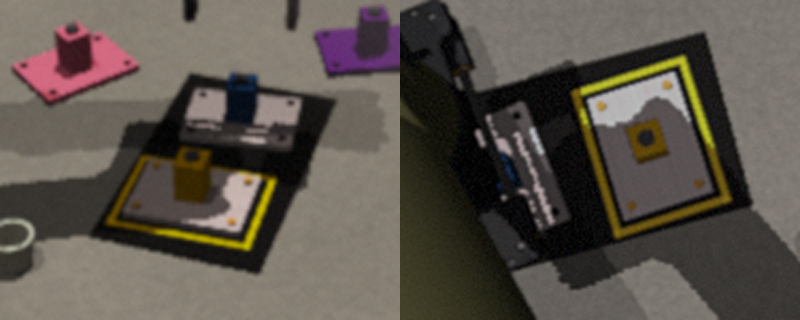

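The finished plate stands fully inside the tape, centred near (648,140) in the top crop. Now I'll lower onto the blue block.

Call:
send_rows(steps=[[1,-2,-15,0],[1,-2,-40,0],[1,-2,-65,0],[1,-2,-82,0],[1,-2,-92,0],[1,-2,-97,0],[1,-2,-99,0],[1,-2,-99,0],[1,-2,-99,0]])

```text
time: 11.17
tcp_pos: [0.4771, 0.2587, 0.0228]
orientation: [3.14, -0.0, 1.86]
ft_force: [-0.2, -0.1, 0.6]
opening: 0.995
grip_force: 0.0
```

Call:
send_rows(steps=[[0,0,0,0],[0,0,0,0],[0,0,0,0],[0,0,0,0],[0,0,0,0],[0,0,0,0],[0,0,0,0],[0,0,0,0],[0,0,0,0],[0,0,0,0],[0,0,0,0],[0,0,0,0],[0,0,0,0],[0,0,0,0]], fingers=1)

```text
time: 12.33
tcp_pos: [0.4763, 0.2586, 0.0217]
orientation: [3.141, 0.0, 1.861]
ft_force: [1.6, -0.3, -0.9]
opening: 0.32
grip_force: 30.0
```

Call:
send_rows(steps=[[0,0,3,0],[0,0,10,0],[0,0,20,0],[0,0,35,0],[0,0,50,0],[0,0,65,0],[0,0,80,0],[0,0,92,0],[0,0,99,0],[0,-3,101,0],[0,-10,101,0],[0,-22,101,-0.01],[0,-40,101,-0.02],[0,-62,101,-0.03],[0,-87,101,-0.04],[0,-112,101,-0.05],[0,-137,101,-0.06],[0,-162,101,-0.07],[0,-187,101,-0.08],[0,-212,101,-0.09]])

```text
time: 14.0
tcp_pos: [0.4748, 0.0426, 0.1221]
orientation: [-3.14, 0.0, 1.767]
ft_force: [-0.2, 1.1, -3.3]
opening: 0.319
grip_force: 30.0
```

Call:
send_rows(steps=[[0,-25,0,-0.01],[-1,-50,0,-0.02],[-2,-75,0,-0.03],[-3,-100,0,-0.04],[-4,-125,0,-0.05],[-5,-150,0,-0.06],[-6,-175,0,-0.08],[-7,-200,0,-0.1],[-8,-225,0,-0.12],[-9,-248,0,-0.13],[-10,-268,0,-0.137],[-10,-283,0,-0.137],[-10,-292,0,-0.137],[-10,-297,0,-0.137],[-10,-297,0,-0.137]])

```text
time: 15.25
tcp_pos: [0.4648, -0.2521, 0.1224]
orientation: [-3.141, 0.0, 1.631]
ft_force: [-0.3, -0.3, -3.0]
opening: 0.319
grip_force: 30.0
```

```bash
python3 - <<'E'
from h import *
s=state(); print(s["tcp_pos"],s["orientation"],s["ft_force"],s["opening"])
c=capture("scene"); t=capture("top"); 
o=np.hstack([cv2.resize(c["color"][270:420,130:330],(400,300),interpolation=cv2.INTER_CUBIC),cv2.resize(t["color"][170:335,410:562],(300,326),interpolation=cv2.INTER_CUBIC)[:300]])
cv2.imwrite("pics/e.png",o)
E
```

```text
[ 0.46483754 -0.25208146  0.12244806] [-3.14092133e+00  1.15467375e-04  1.63081205e+00] [-0.28994241 -0.30223674 -2.98839911] 0.31939459778369883
```

View pics/e.png

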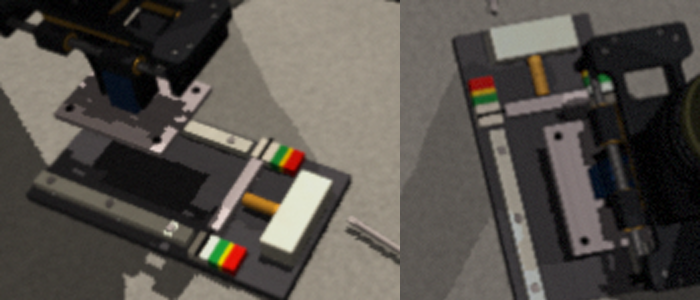

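The next plate hangs level over the jig. Its left edge runs from about (544,128) to (575,253) in the top crop, so I'll check its lateral position from that.

```bash
python3 - <<'E'
from h import *
c=capture("top")
p=np.array([(144,128),(175,253)])/1.974+[410,170]-.25
w=px2w(c,p,.1127)*1000; a=.063
R=np.array([[np.cos(a),np.sin(a)],[-np.sin(a),np.cos(a)]])
print(w,(w-[504.4,-246.2])@R.T, np.arctan2(*(w[0]-w[1])[::-1]))
E
```

```text
[[ 515.78524473 -205.27369075]
 [ 408.51036097 -211.40788144]] [[ 13.93931042  40.12832182]
 [-93.50895516  40.76014834]] 0.05711978188965338
```

The plate is centred to within 1 mm and square. Lowering.

Call:
send_rows(steps=[[0,0,-6,0],[0,0,-18,0],[0,0,-33,0],[0,0,-48,0],[0,0,-60,0],[0,0,-70,0],[0,0,-77,0],[0,0,-82,0],[0,0,-85,0],[0,0,-87,0],[0,0,-88,0],[0,0,-88,0]])

```text
time: 16.4
tcp_pos: [0.4664, -0.2506, 0.0349]
orientation: [3.141, 0.0, 1.634]
ft_force: [0.7, -0.4, -4.0]
opening: 0.323
grip_force: 30.0
```

Call:
send_rows(steps=[[0,0,-1,0],[0,0,-2,0],[0,0,-3,0],[0,0,-4,0],[0,0,-4.7,0],[0,0,-4.7,0],[0,0,-4.7,0]])

```text
time: 16.98
tcp_pos: [0.4661, -0.2504, 0.0299]
orientation: [-3.142, 0.0, 1.634]
ft_force: [-0.3, -0.2, -4.8]
opening: 0.316
grip_force: 30.0
```

Call:
send_rows(steps=[[0,0,-0.6,0],[0,0,-1.2,0],[0,0,-1.2,0],[0,0,-1.2,0]])

```text
time: 17.32
tcp_pos: [0.4663, -0.2505, 0.0297]
orientation: [3.141, -0.001, 1.634]
ft_force: [-3.5, 2.0, 5.9]
opening: 0.32
grip_force: 30.0
```

The plate is on the bed. I'll ease the downward pressure and slide toward the stop.

Call:
send_rows(steps=[[1,0,0.6,0],[3,0.2,0.6,0],[6,0.4,0.6,0],[9,0.6,0.6,0],[12,0.8,0.6,0],[15,1,0.6,0],[18,1.1,0.6,0],[21,1.3,0.6,0],[23,1.4,0.6,0],[25,1.6,0.6,0],[25,1.6,0.6,0],[25,1.6,0.6,0]])

```text
time: 18.32
tcp_pos: [0.4913, -0.2495, 0.0297]
orientation: [3.141, 0.001, 1.634]
ft_force: [-4.4, -0.8, 4.8]
opening: 0.316
grip_force: 30.0
```

Call:
send_rows(steps=[[1,0.1,0.5,0],[3,0.2,0.5,0],[5,0.3,0.5,0],[7,0.4,0.5,0],[9,0.6,0.5,0],[9,0.6,0.5,0],[9,0.6,0.5,0]])

```text
time: 18.9
tcp_pos: [0.5001, -0.2481, 0.0297]
orientation: [-3.141, -0.0, 1.634]
ft_force: [-3.7, -0.1, 1.6]
opening: 0.319
grip_force: 30.0
```

```bash
python3 - <<'E'
from h import *
s=state(); print(s["tcp_pos"],s["orientation"],s["ft_force"],s["opening"])
c=capture("scene"); t=capture("top"); 
o=np.hstack([cv2.resize(c["color"][330:410,220:320],(500,400),interpolation=cv2.INTER_CUBIC),cv2.resize(t["color"][170:250,430:490],(300,400),interpolation=cv2.INTER_CUBIC)])
cv2.imwrite("pics/f.png",o)
E
```

```text
[ 0.50014449 -0.24809594  0.02969626] [-3.14131012e+00 -1.19124398e-04  1.63401458e+00] [-3.73931242 -0.13274963  1.5659423 ] 0.3191008660005121
```

View pics/f.png

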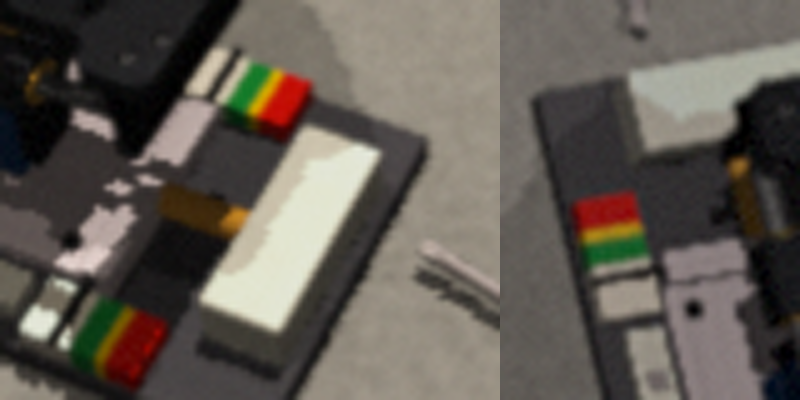

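The stop has been met and the black pointer is at about 6 mm, still just inside the white: it's at y≈275 in the top crop, with green starting at about 262. Pushing about 9 mm more, gently.

Call:
send_rows(steps=[[1,0.1,0,0],[2,0.1,0,0],[3,0.2,0,0],[4,0.3,0,0],[5,0.3,0,0],[6,0.4,0,0],[7,0.4,0,0],[8,0.5,0,0],[8.7,0.6,0,0],[8.7,0.6,0,0],[8.7,0.6,0,0],[8.7,0.6,0,0],[8.7,0.6,0,0],[8.7,0.6,0,0]])

```text
time: 20.17
tcp_pos: [0.507, -0.2477, 0.0298]
orientation: [-3.138, -0.001, 1.633]
ft_force: [-8.0, 0.5, 4.9]
opening: 0.319
grip_force: 30.0
```

```bash
python3 - <<'E'
from h import *
s=state(); print(s["tcp_pos"],s["orientation"],s["ft_force"],s["opening"])
c=capture("scene"); t=capture("top"); 
o=np.hstack([cv2.resize(c["color"][330:410,220:320],(500,400),interpolation=cv2.INTER_CUBIC),cv2.resize(t["color"][170:250,430:490],(300,400),interpolation=cv2.INTER_CUBIC)])
cv2.imwrite("pics/g.png",o)
E
```

```text
[ 0.50699668 -0.2476527   0.02976413] [-3.13846505e+00 -1.34833015e-03  1.63335491e+00] [-7.95425331  0.49413246  4.89524396] 0.31914595243318294
```

View pics/g.png

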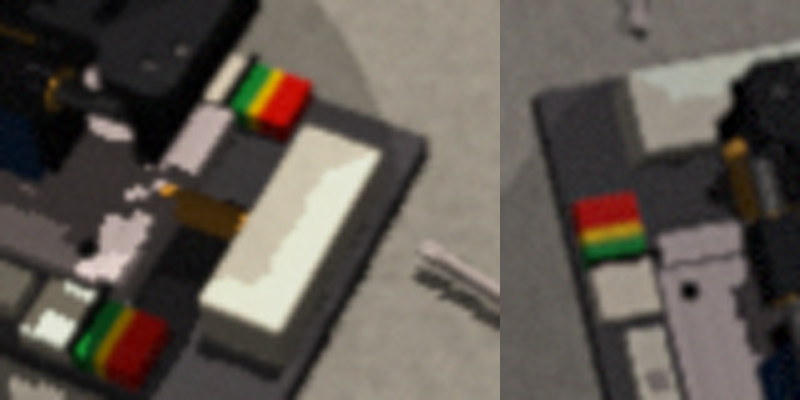

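The pointer has just entered the green: it's at y≈258 in the top crop, where it covers the lower part of the green. That's about 12 mm. Pushing roughly 2.5 mm further towards the middle.

Call:
send_rows(steps=[[0.7,0,0.2,0],[1.4,0.1,0.2,0],[2.1,0.1,0.2,0],[2.7,0.2,0.2,0],[2.7,0.2,0.2,0],[2.7,0.2,0.2,0],[2.7,0.2,0.2,0],[2.7,0.2,0.2,0],[2.7,0.2,0.2,0],[2.7,0.2,0.2,0]])

```text
time: 21.1
tcp_pos: [0.5092, -0.2475, 0.0298]
orientation: [-3.138, -0.001, 1.633]
ft_force: [-9.0, 1.1, 5.3]
opening: 0.32
grip_force: 30.0
```

```bash
python3 - <<'E'
from h import *
s=state(); print(s["tcp_pos"],s["orientation"],s["ft_force"],s["opening"])
c=capture("scene"); t=capture("top"); 
o=np.hstack([cv2.resize(c["color"][330:410,220:320],(500,400),interpolation=cv2.INTER_CUBIC),cv2.resize(t["color"][170:250,430:490],(300,400),interpolation=cv2.INTER_CUBIC)])
cv2.imwrite("pics/i.png",o)
# grey profile along the left scale (jig y=+57, z~.012), jig x 45..85
a=.063
for y in (55,):
    X=np.arange(48,82,1.); P=np.c_[504.4+X*np.cos(a)-y*np.sin(a),-246.2+X*np.sin(a)+y*np.cos(a),np.full(len(X),18)]/1000
    q=w2px(t,P).astype(np.float32); v=cv2.remap(t["color"],q[:,:1],q[:,1:],cv2.INTER_LINEAR)[:,0]
    for x,b in zip(X,v): print(int(x),b,end=" ")
E
```

```text
[ 0.50922206 -0.24752521  0.02979904] [-3.13762155e+00 -1.47817594e-03  1.63319731e+00] [-9.04797806  1.08191468  5.31131889] 0.32049687984596154
48 [138 150 161] 49 [137 149 159] 50 [137 149 158] 51 [137 148 158] 52 [137 148 158] 53 [138 148 158] 54 [139 149 159] 55 [139 150 160] 56 [139 150 161] 57 [139 151 162] 58 [139 151 161] 59 [138 150 159] 60 [132 146 152] 61 [127 142 146] 62 [109 128 122] 63 [ 86 110  92] 64 [58 79 60] 65 [29 47 26] 66 [19 36 14] 67 [11 29  6] 68 [21 49 15] 69 [31 70 23] 70 [36 87 46] 71 [ 39 102  69] 72 [ 34 112  98] 73 [ 30 121 126] 74 [ 24 121 144] 75 [ 20 118 159] 76 [ 21 100 157] 77 [ 21  81 155] 78 [ 17  54 149] 79 [ 13  31 145] 80 [ 12  22 144] 81 [ 12  15 145]
```

View pics/i.png

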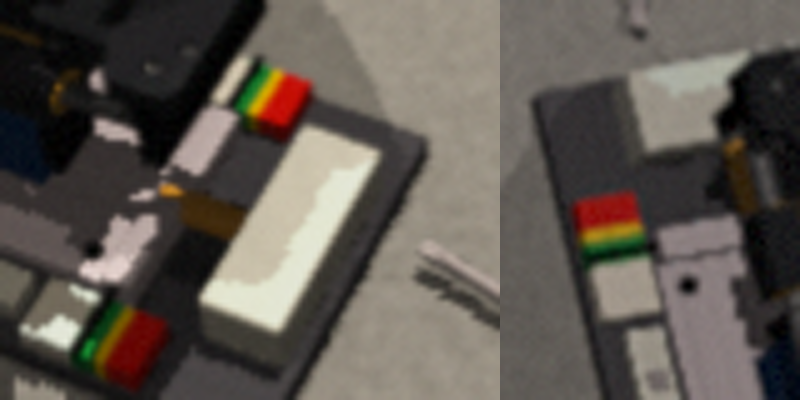

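The pointer stands mid-green. The profile puts it at about 15 mm, and the TCP position gives 14.8 mm, so roughly 6 N on the stop. I'll let it settle and hand in.

Call:
send_rows(steps=[[0,0,0,0],[0,0,0,0],[0,0,0,0],[0,0,0,0],[0,0,0,0],[0,0,0,0]])

```text
time: 21.7
tcp_pos: [0.5092, -0.2475, 0.0298]
orientation: [-3.138, -0.001, 1.633]
ft_force: [-10.0, -0.2, 4.7]
opening: 0.318
grip_force: 30.0
```

```bash
python3 -c "
from plant import *
s=state(); print(s['tcp_pos'],s['ft_force'],abs(s['dq']).max()); print(hand_in())"
```

```text
[ 0.50923214 -0.24750106  0.02979016] [-10.04556679  -0.2353672    4.67692691] 0.002057371871302089
the job is handed in; nothing more can be done
None
```

I handed the job in at about 22 s, no verdict was returned: the finished plate is released inside the tape outline, and the gripper still holds the next plate against the stop with the pointer mid-green at about 15 mm (roughly 6 N).

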